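# Unbolt and draw out the loaded vial tray

## Task

The sample loader has two trays side by side, each held in by a bolt that slides sideways: with a fingertip, push the bolt of the tray that holds the three vials outwards by its upright tab until it is clear of the tray, then hook a fingertip behind that tray's front lip and draw the tray out along its rails until it meets the stop at the front. Pinch and lift nothing, and keep the vials standing in their pockets. Leave the empty tray, its bolt and everything else on the bench where they are, and finish with the hand clear.

Things in the scene. Friction and masses are not known exactly. Their poses are not given: they have to be found in the camera images.
- loader: white and aluminium sample loader, fixed: base 340 mm (x) by 252 (y), 8 thick. Two lanes along x, centre lines at y = +62 (left) and -62 mm; guides beside them 18 mm above the bench. White hood 86 mm high from x = +50 to +170. Bolts cross the lanes' outer sides at x = -75. Trays start with origin at x = +10 to +25. Origin: under its centre, on the bench; -x is the front, the way trays draw out
- tray_full: aluminium tray with three vials in its front row, in either lane, 120 mm long (its x), 100 wide (its y). Lip at its front, x = -60 to -52 mm, 36 mm tall over the underside; then a clear trough to x = -10 mm, floor 6 mm over the underside; then 2 rows of 3 pockets, walls 22 mm high. Loose between guides, 2 mm play a side. Origin: centre of its underside, 8 mm above the bench. Slides with 2 to 6 N
- tray_empty: aluminium tray without vials, in the other lane, 120 mm long (its x), 100 wide (its y). Lip at its front, x = -60 to -52 mm, 36 mm tall over the underside; then a clear trough to x = -10 mm, floor 6 mm over the underside; then 2 rows of 3 pockets, walls 22 mm high. Loose between guides, 2 mm play a side. Origin: centre of its underside, 8 mm above the bench. To be left alone
- tray_full_lip (a point): middle of the top edge of the lip of the tray with vials, half-way through its 8 mm thickness (56 mm ahead of the tray's origin, 44 mm above the bench). The trough behind it, 42 mm long, has room for a fingertip; its floor is 14 mm above the bench
- tray_full_row (a point): middle of the front row of pockets of the tray with vials (8 mm behind the tray's origin), on the pocket floor; pockets are 29 mm wide and 32 mm apart across the tray
- stop_left (a point): middle of the top of the rear face of the left lane's front stop, a bar across the lane, 18 mm above the bench. A tray is fully out when the front face of its lip meets it (tray origin then 60 mm behind it)
- stop_right (a point): middle of the top of the rear face of the right lane's front stop, a bar across the lane, 18 mm above the bench. A tray is fully out when the front face of its lip meets it (tray origin then 60 mm behind it)
- bolt_left_tab (a point): middle of the top edge of the left (+y) bolt's upright steel tab: 24 mm long (loader x), 12 thick (loader y), 34 tall, top 65 mm above the bench. It stands on the bolt's flat bar (12 mm wide, top 31 mm above the bench). On its inward side the lane is open, room for a fingertip to come down and push the tab outwards
- bolt_right_tab (a point): middle of the top edge of the right (-y) bolt's upright steel tab: 24 mm long (loader x), 12 thick (loader y), 34 tall, top 65 mm above the bench. It stands on the bolt's flat bar (12 mm wide, top 31 mm above the bench). On its inward side the lane is open, room for a fingertip to come down and push the tab outwards
- bolt_left (a joint): left bolt: m drawn outwards (towards loader +y) from shut (0, in the way of the tray) to its stop (0.050). Starts at 0 to 0.006; clear of the tray's width from 0.040. Friction about 1.5 N; stays where it is left
- bolt_right (a joint): right bolt: m drawn outwards (towards loader -y) from shut (0, in the way of the tray) to its stop (0.050). Starts at 0 to 0.006; clear of the tray's width from 0.040. Friction about 1.5 N; stays where it is left
- vial0: glass vial, 25 mm across, 45 mm tall, black cap, standing loose in a front-row pocket of the tray (vial tops 59 mm above the bench). Origin: centre of its underside, z up along it
- vial1: glass vial, 25 mm across, 45 mm tall, black cap, standing loose in a front-row pocket of the tray (vial tops 59 mm above the bench). Origin: centre of its underside, z up along it
- vial2: glass vial, 25 mm across, 45 mm tall, black cap, standing loose in a front-row pocket of the tray (vial tops 59 mm above the bench). Origin: centre of its underside, z up along it
- stray_vial: bystander: a like vial standing on the bench in front of the loader. Origin under its centre
- reagent_bottle: bystander: amber jar, 68 mm across, 130 mm tall, on the bench to the left of the loader. Origin under its centre
- clear_jar: bystander: clear jar, 60 mm across, 90 mm tall, on the bench to the right of the loader. Origin under its centre
- beaker: bystander: glass beaker, 68 mm across, 85 mm tall, on the bench to the right of the loader. Origin under its centre
- spatula: bystander: spatula, 170 mm long, lying on the bench to the left of the loader. Origin near its middle
- stopper: bystander: rubber stopper, 26 mm across, 22 mm tall, standing on the hood. Origin under its centre
- weigh_dish: bystander: white weighing dish, 55 mm square, 12 mm high, on the bench in front of the loader. Origin under its centre
There are look-alikes about, which are no part of the job. What is shaped like the tray_full but green or yellow is not meant.

How it is judged:
By the outcome, as a careful person would: the job done as asked, in the order asked, and still so for the second after the job is handed in, with the robot touching nothing.
It also fails if it takes over 48 s, if anything falls off the work surface, if the arm or the gripper's body presses on something with over 40 N, if the wrist force passes 120 N, or if a joint passes its speed limit or range.

## Robot

A 6-joint arm with a two-finger parallel gripper is mounted at the origin on the work surface. World frame = base frame: x ahead of the robot, y to its left, z up, the work surface at z = 0. Lengths are in m, angles in rad, forces in N, time in s.
With the tool pointing down it reaches from about 0.35 to 0.975 m from the base axis. Payload 4.9 kg.
Tool frame: the origin (TCP) lies at the very end of the fingers, on their centre line; the grasp point (between the pads) lies 19 mm behind it; x points along the fingers, z is the direction in which the jaws open and shut, and the axes are right-handed (so a half turn about x gives the same grasp; the last joint's range is limited). The gripper opens to 85 mm and grips with 20 to 120 N. Pads are 22 mm wide; open, the fingers measure 114 mm over their backs; the gripper's body (76 mm by 85 mm) begins 54 mm behind the grasp point. The pads swing forward as they close: fully open they stand 13 mm farther back than shut.
Start: joints at [-1.3, 0.053, 1.613, -0, 1.476, -0.119], TCP at [0.237, -0.578, 0.231] pointing down, gripper open.
Joint ranges: [-3.01, 3.01], [-1.01, 2.22], [0.06, 2.58], [-1.02, 4.17], [0.09, 2.62], [-3.14, 3.14]. Speed limits (rad/s): [2.57, 2.57, 3.14, 3.14, 3.14, 3.14].

## Interface

Orientations are given as a unit quaternion [w, x, y, z].
In Python, from plant import manip, viewer gives the robot as it stands.
- The arm moves only by the shell command python3 -m inch 'ROWS'. ROWS is JSON, a list of rows, each an object with "fingers": the opening, from -1 (shut) to 1 (fully open), so that 0 is half open; "delta_pos": the shift along the tool's x, y, z in cm, a list of three; "twist": the turn, a rotation vector about the tool's x, y, z in degrees, a list of three. A call has 1 to 5 rows; each row shifts and turns the commanded pose from where the row before left it, along the tool's axes as they then stand; what a row does not reach is not made up. A row lasts 1/8 s, in which the tool goes at most 62.5 mm and 10.7 degrees, less where a joint would pass 70% of its speed; a pose out of reach is approached as far as the arm can. A call is refused whole if a number of a shift passes 6.25 or a number of a turn 10.7, either way. A call with a gripper value outside its range is refused whole. The fingers move at their own pace and stop on an object; the grip force is fixed at half the most. Time passes only in rows, so rows that do not move let the fingers close. It gives the time, the measured TCP pose, the force and the opening at its end, in the units of the state.
- manip.state(): the state, without advancing time (a new reading comes with each control period).
- viewer.grab_frame(name): name is "side" or "top" or "wrist"; returns a dict with "pixels" (480x640x3 uint8, blue, green, red), "range_z" (480x640 float32, m along the optical axis (not along the pixel's ray), 0 where there is no reading), "K" (3x3 intrinsics, pixels), "k1" (the pictures are not rectified: a ray, as slopes to the right and down, at radius r is drawn at 1 + k1 r^2 times it, then the intrinsics apply), "pose" (4x4, takes a point from camera to world coordinates). Camera axes: x right, y down, z forward; pixel columns grow to the right and rows downward; lengths in m; the calibration is good to about 2 mm. A picture is of the moment at which its call begins.
- manip.job_done(): hands the job in, once; it reports no verdict.
The state is a dict: "time": time; "joint_pos": joint angles; "joint_vel": joint speeds; "joint_efforts": joint torques, N m; "tool_pos": TCP position; "tool_rot": TCP orientation; "contact_force": force on the tool from outside, world axes, zero at the start; "ft_torque": the same for the moment, N m; "gripper_width": opening from 0.0 (shut) to 1.0 (fully open).
Only numpy, scipy, OpenCV 4.12 (cv2) and the standard library are available. Lean on these libraries where they do the work, as an engineer would, in place of code of your own. Each camera call takes 0.05 s, during which the arm holds its last target.

## Working session

There is one attempt and no reset: what is moved stays moved. The work goes in short steps, Python scripts to look and compute and a shell command to move; the robot and the scene stay as the last step left them, time stands still between calls to the robot, and variables do not carry over. Pictures are saved under pics/ and viewed, and the job is handed in when it is done.

```bash
ls; mkdir -p pics; cat > h.py <<'E'
import numpy as np, cv2
from plant import manip, viewer
def grab(n,tag):
    f=viewer.grab_frame(n); cv2.imwrite(f'pics/{tag}.png',f['pixels']); np.savez(f'{tag}.npz',**{k:np.array(v) for k,v in f.items()}); return f
def load(tag): return dict(np.load(f'{tag}.npz'))
def ray(f,u,v):
    K=f['K']; k=float(f['k1']); d=np.array([(u-K[0,2])/K[0,0],(v-K[1,2])/K[1,1]]); s=d.copy()
    for _ in range(20): s=d/(1+k*(s@s))
    P=f['pose']; return P[:3,3],P[:3,:3]@np.array([s[0],s[1],1])
def onz(f,u,v,z):
    o,d=ray(f,u,v); return o+d*(z-o[2])/d[2]
def dep(f,u,v):
    o,d=ray(f,u,v); return o+d*float(f['range_z'][int(v),int(u)])
def proj(f,p):
    P=f['pose']; c=P[:3,:3].T@(np.array(p)-P[:3,3]); s=c[:2]/c[2]; s=s*(1+float(f['k1'])*(s@s)); return f['K'][:2,:2]@s+f['K'][:2,2]
E
python3 - <<'E'
from h import *
for n in('top','side','wrist'):
    f=grab(n,n+'0'); print(n,f['K'],f['k1'],f['pose'].round(3))
print(manip.state())
E
```

```text
pics
top [[537.40283891   0.         317.96876247]
 [  0.         537.40283891 234.15753879]
 [  0.           0.           1.        ]] -0.11291259033645945 [[ 0.006 -0.996  0.094  0.46 ]
 [-1.    -0.008 -0.019 -0.022]
 [ 0.02  -0.094 -0.995  1.272]
 [ 0.     0.     0.     1.   ]]
side [[486.80233598   0.         324.33896513]
 [  0.         486.80233598 247.94260419]
 [  0.           0.           1.        ]] 0.014338159651684026 [[-0.966 -0.196  0.17   0.4  ]
 [-0.259  0.747 -0.613  0.583]
 [-0.006 -0.636 -0.772  0.862]
 [ 0.     0.     0.     1.   ]]
wrist [[343.42860394   0.         318.78765734]
 [  0.         343.42860394 244.7048112 ]
 [  0.           0.           1.        ]] -0.06759908611492464 [[ 0.38  -0.887 -0.263  0.304]
 [-0.925 -0.365 -0.106 -0.551]
 [-0.002  0.283 -0.959  0.373]
 [ 0.     0.     0.     1.   ]]
{'time': 0.15, 'joint_pos': array([-1.29999292e+00,  5.32410801e-02,  1.61399833e+00,  1.90839209e-05,
        1.47603902e+00, -1.18966921e-01]), 'joint_vel': array([-0.00223756, -0.00127989, -0.00256292,  0.0008992 , -0.00017466,
       -0.0008322 ]), 'joint_efforts': array([-4.47560922e-07, -3.94242954e+01, -3.70722198e+01, -1.71291285e-04,
        4.63179516e-03,  1.10868447e-05]), 'tool_pos': array([ 0.23737338, -0.57762256,  0.23031143]), 'tool_rot': array([ 0.58691351,  0.39410178,  0.58780915, -0.39331506]), 'contact_force': array([-0.16380966,  0.29126981, -0.61842725]), 'ft_torque': array([-0.00019338, -0.01636172, -0.02372431]), 'gripper_width': 0.9979928122161239}
```

View pics/top0.png

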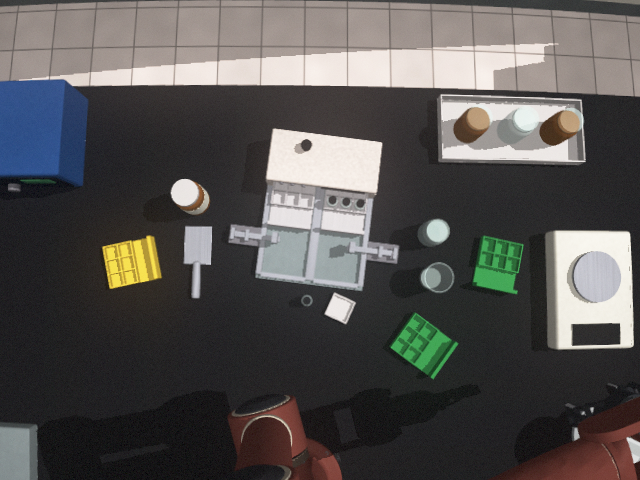

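View pics/side0.png

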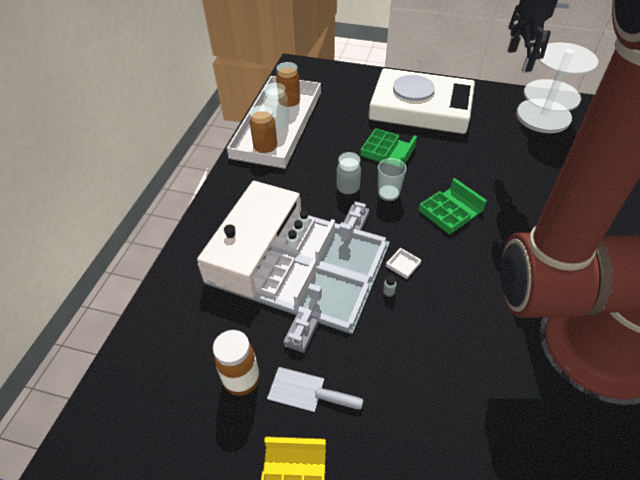

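The top view shows the loader, with three black caps at about (333..360, 202) in its right-hand tray. The left tray, around (290, 200), has no caps. The green trays at (498,263) and (425,345) and the yellow one at (132,262) are look-alikes. I'll confirm with an enlarged crop.

```bash
python3 - <<'E'
from h import *
f=load('top0'); im=f['pixels'][120:320,215:415]; cv2.imwrite('pics/c0.png',cv2.resize(im,(800,800),interpolation=cv2.INTER_CUBIC)[100:700])
im=load('side0')['pixels'][170:370,190:410]; cv2.imwrite('pics/c1.png',cv2.resize(im,(660,600),interpolation=cv2.INTER_CUBIC))
E
```

```text
(no output)
```

View pics/c0.png

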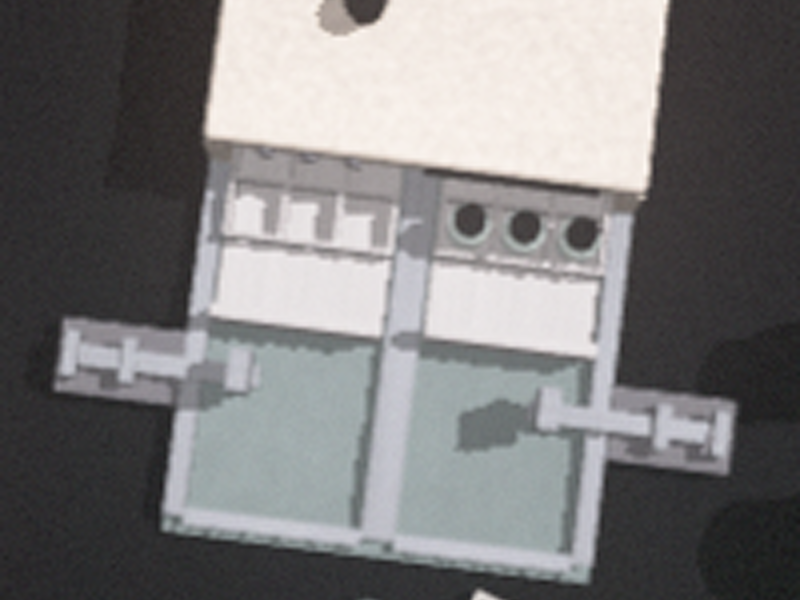

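View pics/c1.png

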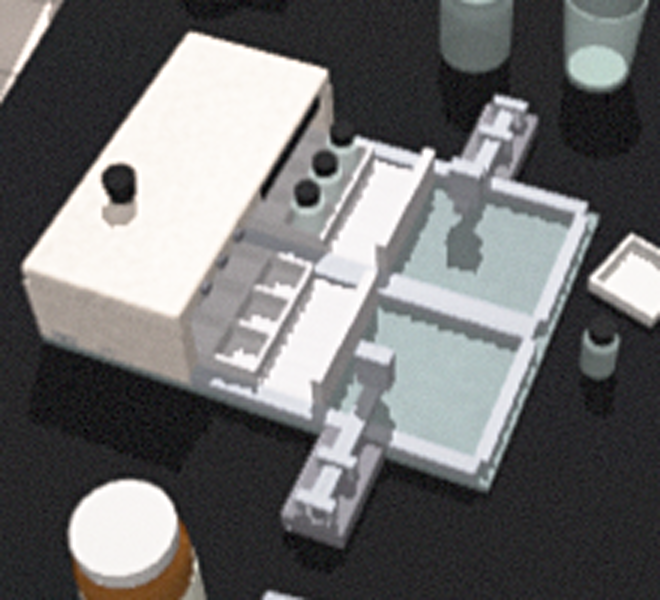

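The crop confirms it. Three capped vials stand in the right-lane (-y) tray, at crop (470–580, 220–235). The left tray's pockets are empty. The right tab is at crop (550,410), i.e. about (352.5, 247.5) in the full picture. The jar and beaker stand outside it.

```bash
python3 - <<'E'
from h import *
f=load('top0'); C=lambda x,y:(215+x/4,145+y/4)
def P(n,x,y,z): p=onz(f,*C(x,y),z); print(n,p.round(4)); return p
l=P('tabL',240,368,.065); r=P('tabR',551,409,.065)
fl=P('fl',163,531,.008); fr=P('fr',588,581,.008)
P('hoodfl',207,140,.086);P('hoodfr',645,195,.086)
a=P('lip ftop l',425,342,.044);b=P('lip ftop r',595,356,.044)
c=P('lip rear l',440,255,.044)
v=[P('vial',*q,.059) for q in((470,221),(525,230),(580,235))]
for q in(l-r,fl-fr,v[0]-v[2]): print(np.degrees(np.arctan2(-q[0],q[1])) , np.linalg.norm(q))
# depth points
R=f['range_z']
for q in((551,409),(548,400),(500,300),(500,340),(470,221),(500,330)):print(q,dep(f,*C(*q)).round(4))
print([onz(f,u,v,z).round(3) for u,v,z in((433,232,.09),(437,278,.085),(340,307,.01),(306,300,.045))])
E
```

```text
tabL [0.5669 0.0514 0.065 ]
tabR [ 0.5451 -0.1241  0.065 ]
fl [0.4756 0.0988 0.008 ]
fr [ 0.448  -0.1508  0.008 ]
hoodfl [0.693  0.0705 0.086 ]
hoodfr [ 0.6642 -0.1751  0.086 ]
lip ftop l [ 0.5846 -0.0533  0.044 ]
lip ftop r [ 0.5773 -0.1512  0.044 ]
lip rear l [ 0.6351 -0.0617  0.044 ]
vial [ 0.6527 -0.0782  0.059 ]
vial [ 0.6478 -0.1097  0.059 ]
vial [ 0.6453 -0.1412  0.059 ]
-7.078416871260421 0.17681704643992469
-6.308803903787788 0.2510907407393716
-6.745927660482197 0.06339832267672117
(551, 409) [ 0.5452 -0.1242  0.0636]
(548, 400) [ 0.5504 -0.1227  0.061 ]
(500, 300) [ 0.6129 -0.0982  0.0142]
(500, 340) [ 0.586  -0.0964  0.0444]
(470, 221) [ 0.6531 -0.0783  0.0563]
(500, 330) [ 0.595  -0.0982  0.0143]
[array([ 0.579, -0.302,  0.09 ]), array([ 0.476, -0.311,  0.085]), array([ 0.409, -0.099,  0.01 ]), array([ 0.426, -0.02 ,  0.045])]
```

```bash
cat >> h.py <<'E'
from scipy.spatial.transform import Rotation as Ro
TH=np.radians(-6.6); LX=np.array([np.cos(TH),np.sin(TH),0]); LY=np.array([-np.sin(TH),np.cos(TH),0]); LO=np.array([.6307,-.0455,0])
def L2W(x,y,z): return LO+LX*x+LY*y+np.array([0,0,z])
def W2L(p): d=np.array(p)-LO; return np.array([d@LX,d@LY,d[2]])
def tool():
    s=manip.state(); q=s['tool_rot']; return s,np.array(s['tool_pos']),Ro.from_quat([q[1],q[2],q[3],q[0]])
def plan(goal,zdir=None):
    s,p,R=tool(); M=R.as_matrix(); print('t',s['time'],'local',W2L(p).round(4),'F',np.array(s['contact_force']).round(2),'w',round(s['gripper_width'],2))
    print('axes x',M[:,0].round(3),'y',M[:,1].round(3),'z',M[:,2].round(3))
    print('dpos tool cm',(M.T@(np.array(goal)-p)*100).round(2))
    if zdir is not None:
        x=np.array([0,0,-1.]);G=np.stack([x,np.cross(zdir,x),zdir],1); print('twist deg',np.degrees(Ro.from_matrix(M.T@G).as_rotvec()).round(2))
E
python3 - <<'E'
from h import *
for z in(LY,-LY): plan(L2W(-.075,-.055,.12),z)
f=load('top0'); C=lambda x,y:(215+x/4,145+y/4)
for q,z in(((402,546),.018),((578,563),.018)): print(W2L(onz(f,*C(*q),z)))
for q in((551,409),): print(W2L(onz(f,*C(*q),.065)))
E
```

```text
t 0.15 local [-0.3296 -0.5738  0.2303] F [-0.16  0.29 -0.62] w 1.0
axes x [-0.     0.002 -1.   ] y [0.925 0.38  0.   ] z [ 0.38  -0.925 -0.002]
dpos tool cm [ 11.1   47.37 -33.07]
twist deg [-1.5107e+02 -2.0000e-02 -1.3000e-01]
t 0.15 local [-0.3296 -0.5738  0.2303] F [-0.16  0.29 -0.62] w 1.0
axes x [-0.     0.002 -1.   ] y [0.925 0.38  0.   ] z [ 0.38  -0.925 -0.002]
dpos tool cm [ 11.1   47.37 -33.07]
twist deg [ 2.893e+01 -1.000e-01  1.000e-02]
[-0.16230116 -0.01450523  0.018     ]
[-0.15974083 -0.1175357   0.018     ]
[-0.0760374  -0.08787404  0.065     ]
```

View pics/wrist0.png

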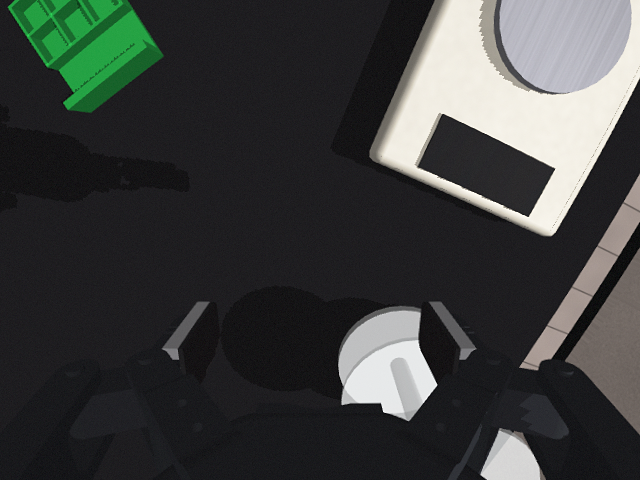

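```bash
python3 -m inch '[{"fingers":-1,"delta_pos":[-4,0,0],"twist":[0,0,0]},{"fingers":-1,"delta_pos":[0,0,0],"twist":[9.7,0,0]},{"fingers":-1,"delta_pos":[0,0,0],"twist":[9.6,0,0]},{"fingers":-1,"delta_pos":[0,0,0],"twist":[9.6,0,0]},{"fingers":-1,"delta_pos":[0,0,0],"twist":[0,0,0]}]'
python3 -c "
from h import *
plan(L2W(-.075,-.055,.12),-LY)"
```

```text
time: 0.78
tool_pos: [0.2375, -0.5779, 0.2708]
tool_rot: [0.471, 0.527, 0.471, -0.527]
contact_force: [-0.8, -0.5, 0.1]
gripper_width: -0.002
t 0.775 local [-0.3294 -0.5741  0.2708] F [-0.8  -0.51  0.14] w -0.0
axes x [-0.     0.001 -1.   ] y [ 0.994 -0.112 -0.   ] z [-0.112 -0.994 -0.001]
dpos tool cm [ 15.11  25.58 -51.83]
twist deg [ 0.15 -0.04  0.02]
```

```bash
python3 -m inch '[{"fingers":-1,"delta_pos":[0,2.6,-5.2],"twist":[0,0,0]},{"fingers":-1,"delta_pos":[0,2.6,-5.2],"twist":[0,0,0]},{"fingers":-1,"delta_pos":[0,2.6,-5.2],"twist":[0,0,0]},{"fingers":-1,"delta_pos":[0,2.6,-5.2],"twist":[0,0,0]},{"fingers":-1,"delta_pos":[0,2.6,-5.2],"twist":[0,0,0]}]'
python3 -m inch '[{"fingers":-1,"delta_pos":[0,2.6,-5.2],"twist":[0,0,0]},{"fingers":-1,"delta_pos":[0,2.6,-5.2],"twist":[0,0,0]},{"fingers":-1,"delta_pos":[0,2.5,-5.2],"twist":[0,0,0]},{"fingers":-1,"delta_pos":[0,2.4,-5.2],"twist":[0,0,0]},{"fingers":-1,"delta_pos":[0,2.4,-5],"twist":[0,0,0]}]'
python3 - <<'E'
from h import *
plan(L2W(-.075,-.055,.12),-LY)
grab('wrist','wrist1');grab('top','top1')
E
```

```text
time: 1.4
tool_pos: [0.3971, -0.333, 0.2713]
tool_rot: [0.471, 0.527, 0.471, -0.527]
contact_force: [-0.3, 0.1, 0.5]
gripper_width: 0.001
time: 2.02
tool_pos: [0.5507, -0.0908, 0.2713]
tool_rot: [0.472, 0.527, 0.471, -0.527]
contact_force: [0.5, -1.2, -0.4]
gripper_width: -0.001
t 2.025 local [-0.0742 -0.0542  0.2713] F [ 0.53 -1.15 -0.41] w -0.0
axes x [ 0. -0. -1.] y [ 0.994 -0.111  0.   ] z [-0.111 -0.994  0.   ]
dpos tool cm [15.13 -0.08  0.08]
twist deg [ 0.23  0.01 -0.02]
```

View pics/wrist1.png

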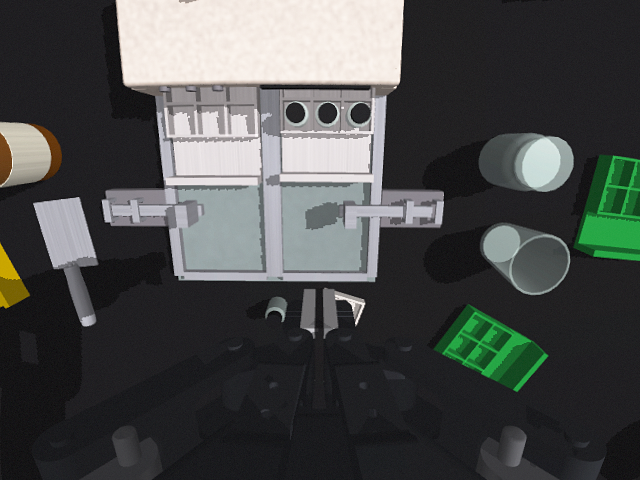

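Wrist view: the right tab is at about (350,215), the right tray's lip edge at y≈180, and the vial caps are at (296,113), (328,113) and (359,113). I'll cross-check these against the top-view estimate.

```bash
python3 - <<'E'
from h import *
f=load('wrist1')
for n,u,v,z in(('tabR',350,214,.065),('tabL in',200,213,.065),('lip l',281,180,.044),('lip r',374,180,.044),('fl',178,281,.008),('fr',378,281,.008),('v',296,113,.059),('v',328,113,.059),('v',359,114,.059),('stop',320,272,.018)):
    print(n,W2L(onz(f,u,v,z)).round(4),W2L(dep(f,u,v)).round(4))
im=f['pixels'][160:300,260:460]; cv2.imwrite('pics/c2.png',cv2.resize(im,(800,560),interpolation=cv2.INTER_CUBIC))
E
```

```text
tabR [-0.0717 -0.0869  0.065 ] [-0.0717 -0.0869  0.0648]
tabL in [-0.071   0.0688  0.065 ] [-0.0776  0.0805  0.0317]
lip l [-0.0393 -0.0143  0.044 ] [-0.0392 -0.0143  0.0447]
lip r [-0.0388 -0.1135  0.044 ] [-0.0415 -0.1177  0.0177]
fl [-0.1712  0.1261  0.008 ] [-0.1742  0.1293  0.0008]
fr [-0.1696 -0.1306  0.008 ] [-0.1733 -0.1323 -0.0008]
v [ 0.0273 -0.032   0.059 ] [ 0.0273 -0.032   0.0591]
v [ 0.0274 -0.0633  0.059 ] [ 0.0274 -0.0632  0.0595]
v [ 0.0267 -0.0936  0.059 ] [ 0.0267 -0.0935  0.0599]
stop [-0.1538 -0.0566  0.018 ] [-0.1549 -0.0566  0.0151]
```

View pics/c2.png

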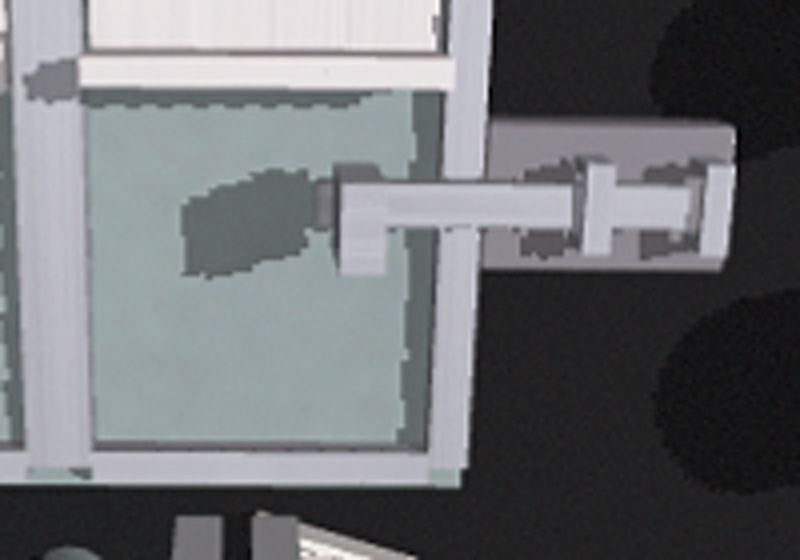

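```bash
python3 -m inch '[{"fingers":-1,"delta_pos":[5.5,0,-0.4],"twist":[0,0,0]},{"fingers":-1,"delta_pos":[5.5,0,0],"twist":[0,0,0]},{"fingers":-1,"delta_pos":[5.5,0,0],"twist":[0,0,0]},{"fingers":-1,"delta_pos":[4.0,0,0],"twist":[0,0,0]},{"fingers":-1,"delta_pos":[2.4,0,0],"twist":[0,0,0]}]'
python3 - <<'E'
from h import *
plan(L2W(-.075,-.055,.042),-LY)
f=grab('side','side2');grab('wrist','wrist2')
cv2.imwrite('pics/c3.png',cv2.resize(f['pixels'][170:370,190:410],(660,600),interpolation=cv2.INTER_CUBIC))
E
```

```text
time: 2.75
tool_pos: [0.5484, -0.0889, 0.0393]
tool_rot: [-0.47, -0.526, -0.472, 0.528]
contact_force: [0.3, 0.3, 0.8]
gripper_width: 0.001
t 2.75 local [-0.0767 -0.0526  0.0393] F [0.29 0.32 0.84] w 0.0
axes x [-0.004  0.001 -1.   ] y [ 0.994 -0.112 -0.004] z [-0.112 -0.994 -0.   ]
dpos tool cm [-0.27  0.17  0.24]
twist deg [ 0.15 -0.02  0.24]
```

View pics/c3.png

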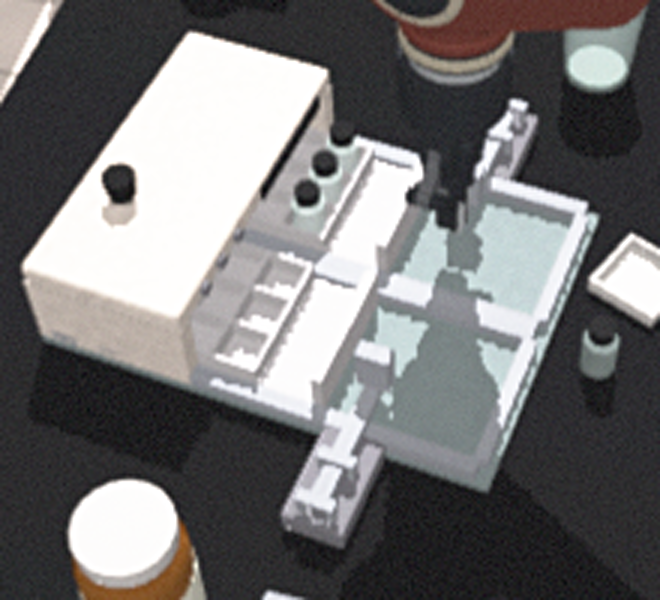

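View pics/wrist2.png

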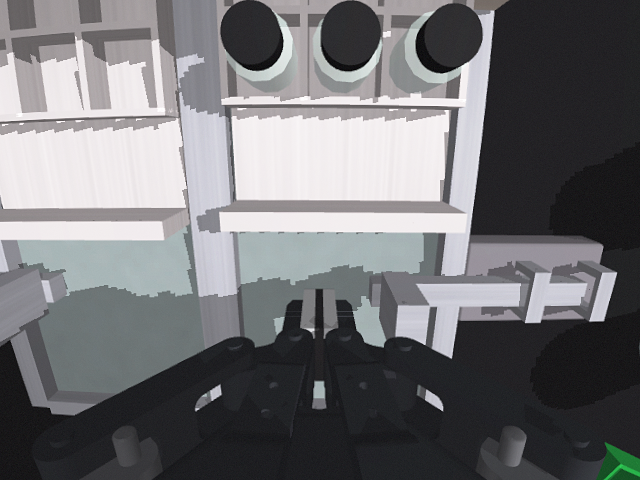

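Wrist view: the fingertip at (320,290) is in the open lane, inward of the tab at (400,290), and nothing is touching. I'll push outwards (+tool z).

```bash
python3 -m inch '[{"fingers":-1,"delta_pos":[-0.3,0.2,0.8],"twist":[0,0,0]},{"fingers":-1,"delta_pos":[0,0,0.8],"twist":[0,0,0]},{"fingers":-1,"delta_pos":[0,0,0.8],"twist":[0,0,0]},{"fingers":-1,"delta_pos":[0,0,0.8],"twist":[0,0,0]}]'
python3 -m inch '[{"fingers":-1,"delta_pos":[0,0,0.8],"twist":[0,0,0]},{"fingers":-1,"delta_pos":[0,0,0.8],"twist":[0,0,0]},{"fingers":-1,"delta_pos":[0,0,0.4],"twist":[0,0,0]}]'
python3 - <<'E'
from h import *
plan(L2W(-.075,-.12,.042),-LY)
grab('wrist','wrist3')
E
```

```text
time: 3.35
tool_pos: [0.5495, -0.1214, 0.0464]
tool_rot: [0.471, 0.528, 0.47, -0.527]
contact_force: [1.3, 1.6, 1.1]
gripper_width: 0.002
time: 3.72
tool_pos: [0.5464, -0.1411, 0.0452]
tool_rot: [-0.47, -0.528, -0.47, 0.528]
contact_force: [1.0, 2.1, 0.8]
gripper_width: -0.001
t 3.725 local [-0.0727 -0.1046  0.0452] F [0.96 2.11 0.76] w -0.0
axes x [-0.  0. -1.] y [ 0.993 -0.115 -0.   ] z [-0.115 -0.993 -0.   ]
dpos tool cm [ 0.32 -0.23  1.54]
twist deg [ 0.01 -0.    0.01]
```

View pics/wrist3.png

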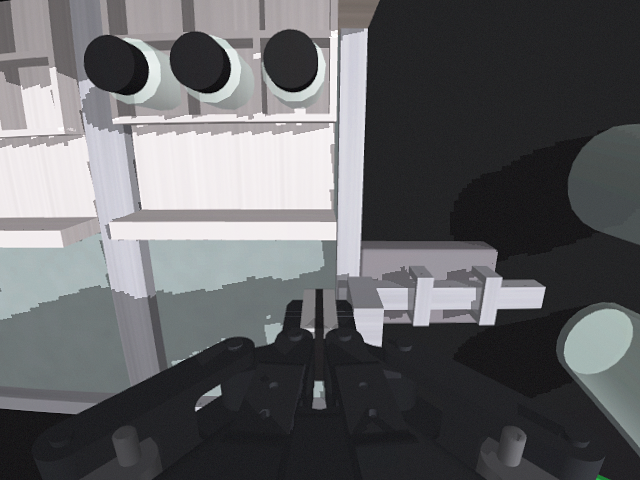

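The tab is moving with the finger and has gone about 37 mm so far. I'll continue in small steps.

```bash
python3 -m inch '[{"fingers":-1,"delta_pos":[0,0,0.4],"twist":[0,0,0]},{"fingers":-1,"delta_pos":[0,0,0.4],"twist":[0,0,0]},{"fingers":-1,"delta_pos":[0,0,0],"twist":[0,0,0]}]'
python3 -m inch '[{"fingers":-1,"delta_pos":[0,0,0.2],"twist":[0,0,0]},{"fingers":-1,"delta_pos":[0,0,0],"twist":[0,0,0]}]'
python3 - <<'E'
from h import *
plan(L2W(-.075,-.12,.042),-LY)
f=grab('wrist','wrist4')
cv2.imwrite('pics/c4.png',f['pixels'][200:400,250:600])
E
```

```text
time: 4.15
tool_pos: [0.5453, -0.1489, 0.0451]
tool_rot: [-0.47, -0.528, -0.471, 0.528]
contact_force: [-0.5, 0.2, -0.4]
gripper_width: -0.004
time: 4.4
tool_pos: [0.5452, -0.1505, 0.0451]
tool_rot: [-0.47, -0.528, -0.471, 0.528]
contact_force: [0.6, 0.4, -0.5]
gripper_width: 0.001
t 4.4 local [-0.0729 -0.1141  0.0451] F [ 0.58  0.45 -0.49] w 0.0
axes x [-0.001  0.    -1.   ] y [ 0.993 -0.114 -0.001] z [-0.114 -0.993  0.   ]
dpos tool cm [ 0.31 -0.21  0.59]
twist deg [0.04 0.   0.03]
```

View pics/wrist4.png

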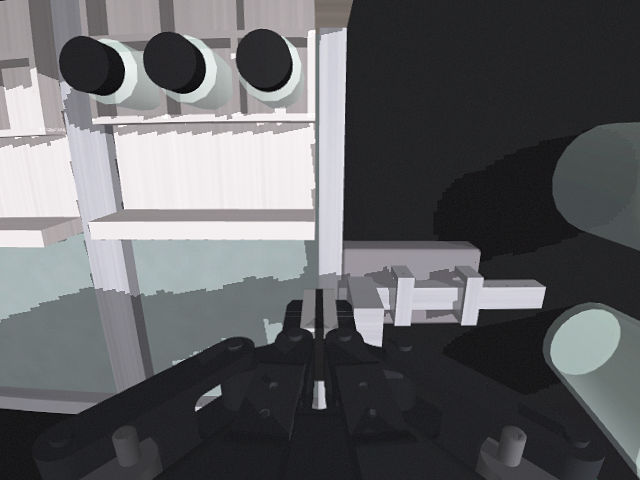

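```bash
python3 - <<'E'
from h import *
def tab(t,xr,yr):
    f=load(t); pts=[]
    for u in range(*xr):
        for v in range(*yr):
            if f['range_z'][v,u]>0:
                p=W2L(dep(f,u,v))
                if abs(p[2]-.065)<.004: pts.append(p)
    pts=np.array(pts); print(t,len(pts),np.percentile(pts,[3,50,97],axis=0).round(4))
tab('wrist1',(330,370),(195,235)); tab('wrist4',(352,400),(270,360))
E
```

```text
wrist1 278 [[-0.0864 -0.093   0.0626]
 [-0.074  -0.0871  0.0646]
 [-0.0628 -0.0817  0.0661]]
wrist4 1075 [[-0.0787 -0.1399  0.0621]
 [-0.0686 -0.135   0.0647]
 [-0.0627 -0.1285  0.066 ]]
```

```bash
python3 - <<'E'
from h import *
for t,u0,u1 in(('wrist1',295,360),('wrist4',130,290),('top0',325,360)):
    f=load(t); Q=np.array([W2L(dep(f,u,v)) for u in range(u0,u1) for v in range(60,260) if f['range_z'][v,u]>0])
    for n,lo,hi,a,b in(('lip',.041,.048,-.07,-.02),('floor',.011,.017,-.04,.03),('wall',.027,.033,-.02,.05)):
        S=Q[(Q[:,2]>lo)&(Q[:,2]<hi)&(Q[:,0]>a)&(Q[:,0]<b)]
        if len(S)>5: print(t,n,len(S),np.percentile(S,[3,50,97],axis=0)[:,[0,1]].round(4).tolist(),S[:,2].mean().round(4))
E
```

```text
wrist1 lip 514 [[-0.0403, -0.0959], [-0.0362, -0.0654], [-0.0327, -0.0308]] 0.0436
wrist1 floor 2837 [[-0.0309, -0.0981], [-0.0084, -0.0637], [0.0205, -0.0296]] 0.0138
wrist1 wall 663 [[0.0094, -0.0941], [0.0299, -0.0607], [0.0469, -0.0312]] 0.0297
wrist4 lip 3016 [[-0.0401, -0.0999], [-0.0361, -0.0679], [-0.0324, -0.0335]] 0.0436
wrist4 floor 15094 [[-0.0317, -0.0976], [-0.0093, -0.0608], [0.0164, -0.0214]] 0.0137
wrist4 wall 2271 [[0.0095, -0.0984], [0.0122, -0.0704], [0.0307, -0.0337]] 0.0296
top0 lip 106 [[-0.0416, -0.0989], [-0.0376, -0.0582], [-0.0338, -0.0215]] 0.0441
top0 floor 494 [[-0.0288, -0.0984], [-0.0084, -0.0577], [0.0208, -0.0189]] 0.014
top0 wall 134 [[0.0083, -0.0925], [0.0229, -0.0525], [0.0463, -0.0127]] 0.0299
```

```bash
python3 -m inch '[{"fingers":-1,"delta_pos":[0,0,-1.0],"twist":[0,0,0]},{"fingers":-1,"delta_pos":[-3,0,-1.0],"twist":[0,0,0]},{"fingers":-1,"delta_pos":[-5,0,-1.5],"twist":[0,0,0]},{"fingers":-1,"delta_pos":[0,0,0],"twist":[0,0,0]}]'
python3 - <<'E'
from h import *
plan(L2W(-.012,-.062,.12),-LY)
E
```

```text
time: 4.95
tool_pos: [0.5529, -0.1157, 0.1308]
tool_rot: [0.474, 0.529, 0.468, -0.526]
contact_force: [0.1, -0.4, 0.3]
gripper_width: 0.002
t 4.95 local [-0.0692 -0.0786  0.1308] F [ 0.12 -0.38  0.31] w 0.0
axes x [ 0.009 -0.003 -1.   ] y [ 0.994 -0.113  0.01 ] z [-0.113 -0.994  0.002]
dpos tool cm [ 1.13  5.72 -1.65]
twist deg [ 0.13  0.13 -0.56]
```

```bash
python3 -m inch '[{"fingers":-1,"delta_pos":[0,2.9,-0.9],"twist":[0,0.1,-0.5]},{"fingers":-1,"delta_pos":[0,2.9,-0.8],"twist":[0,0,0]},{"fingers":-1,"delta_pos":[0,0,0],"twist":[0,0,0]}]'
python3 - <<'E'
from h import *
plan(L2W(-.0115,-.062,.023),-LY)
f=grab('wrist','wrist5')
E
```

```text
time: 5.32
tool_pos: [0.6097, -0.1049, 0.1241]
tool_rot: [-0.468, -0.526, -0.474, 0.529]
contact_force: [0.3, -0.7, 0.2]
gripper_width: 0.006
t 5.325 local [-0.014  -0.0614  0.1241] F [ 0.28 -0.67  0.21] w 0.01
axes x [-0.009  0.003 -1.   ] y [ 0.994 -0.113 -0.01 ] z [-0.113 -0.994 -0.002]
dpos tool cm [10.11  0.35  0.08]
twist deg [ 0.1  -0.1   0.55]
```

View pics/wrist5.png

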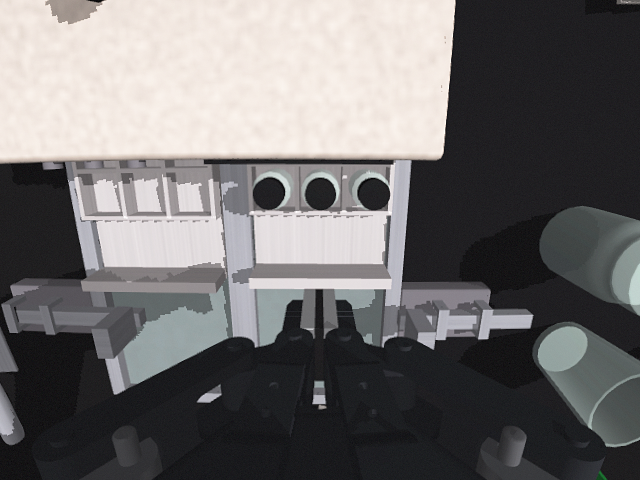

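Fingertip is at (320,300), over the trough. Now I'll lower it behind the lip.

```bash
python3 -m inch '[{"fingers":-1,"delta_pos":[4,0.3,0],"twist":[0.1,-0.1,0.55]},{"fingers":-1,"delta_pos":[2,0,0],"twist":[0,0,0]},{"fingers":-1,"delta_pos":[0,0,0],"twist":[0,0,0]}]'
python3 - <<'E'
from h import *
plan(L2W(-.0115,-.062,.023),-LY)
E
```

```text
time: 5.75
tool_pos: [0.6091, -0.1052, 0.0623]
tool_rot: [-0.469, -0.527, -0.472, 0.529]
contact_force: [-0.7, -0.3, 0.0]
gripper_width: 0.001
t 5.75 local [-0.0146 -0.0618  0.0623] F [-0.74 -0.34  0.02] w 0.0
axes x [-0.005  0.001 -1.   ] y [ 0.993 -0.116 -0.005] z [-0.116 -0.993 -0.001]
dpos tool cm [3.92 0.33 0.03]
twist deg [-0.08 -0.05  0.28]
```

```bash
python3 -m inch '[{"fingers":-1,"delta_pos":[0,0.3,0],"twist":[0,0,0.2]},{"fingers":-1,"delta_pos":[1.5,0,0],"twist":[0,0,0]},{"fingers":-1,"delta_pos":[1.5,0,0],"twist":[0,0,0]},{"fingers":-1,"delta_pos":[0.8,0,0],"twist":[0,0,0]},{"fingers":-1,"delta_pos":[0,0,0],"twist":[0,0,0]}]'
python3 - <<'E'
from h import *
plan(L2W(-.0115,-.062,.023),-LY)
f=grab('side','side6');grab('wrist','wrist6')
cv2.imwrite('pics/c6.png',cv2.resize(f['pixels'][170:370,190:410],(660,600),interpolation=cv2.INTER_CUBIC))
E
```

```text
time: 6.38
tool_pos: [0.6138, -0.1058, 0.0255]
tool_rot: [0.47, 0.529, 0.47, -0.528]
contact_force: [0.7, -0.5, 0.9]
gripper_width: 0.004
t 6.375 local [-0.0099 -0.0618  0.0255] F [ 0.72 -0.52  0.86] w 0.0
axes x [ 0.002  0.    -1.   ] y [ 0.993 -0.116  0.002] z [-0.116 -0.993 -0.   ]
dpos tool cm [ 0.25 -0.16  0.02]
twist deg [-0.07 -0.03 -0.1 ]
```

View pics/c6.png

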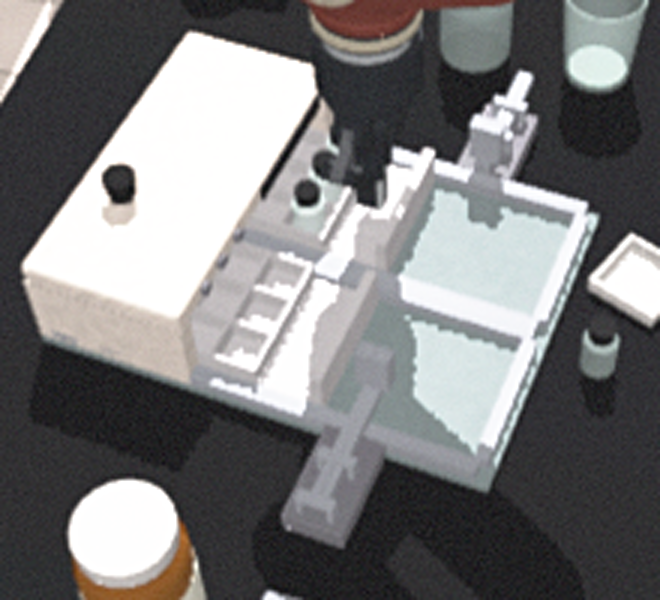

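View pics/wrist6.png

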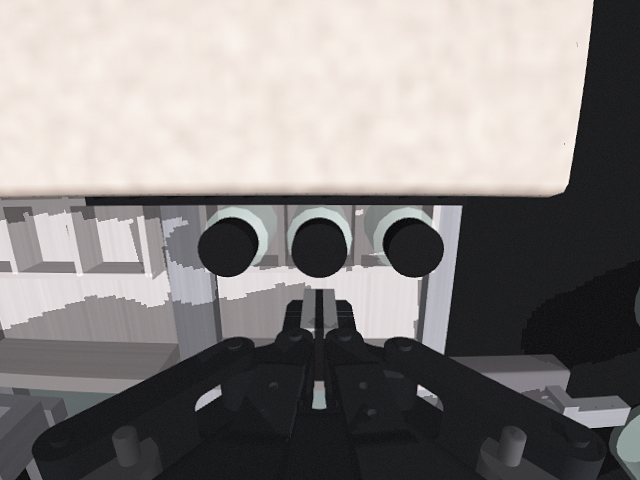

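The finger is standing in the trough behind the lip, with all three vials upright. I'll draw slowly along -tool y.

```bash
python3 -m inch '[{"fingers":-1,"delta_pos":[0,-0.3,0],"twist":[0,0,0]},{"fingers":-1,"delta_pos":[0,-0.3,0],"twist":[0,0,0]},{"fingers":-1,"delta_pos":[0,-0.3,0],"twist":[0,0,0]},{"fingers":-1,"delta_pos":[0,-0.3,0],"twist":[0,0,0]},{"fingers":-1,"delta_pos":[0,-0.3,0],"twist":[0,0,0]}]'
python3 -m inch '[{"fingers":-1,"delta_pos":[0,-0.4,0],"twist":[0,0,0]},{"fingers":-1,"delta_pos":[0,-0.5,0],"twist":[0,0,0]},{"fingers":-1,"delta_pos":[0,-0.5,0],"twist":[0,0,0]},{"fingers":-1,"delta_pos":[0,-0.5,0],"twist":[0,0,0]},{"fingers":-1,"delta_pos":[0,-0.5,0],"twist":[0,0,0]}]'
python3 - <<'E'
from h import *
plan(L2W(-.135,-.062,.023),-LY)
f=grab('wrist','wrist7')
E
```

```text
time: 7.1
tool_pos: [0.6001, -0.1044, 0.0272]
tool_rot: [0.472, 0.53, 0.468, -0.527]
contact_force: [1.6, -0.1, -1.0]
gripper_width: 0.003
time: 7.72
tool_pos: [0.576, -0.1016, 0.0271]
tool_rot: [0.471, 0.529, 0.469, -0.527]
contact_force: [2.5, -0.7, 0.1]
gripper_width: -0.002
t 7.725 local [-0.0479 -0.062   0.0271] F [ 2.52 -0.68  0.13] w -0.0
axes x [ 0.005 -0.001 -1.   ] y [ 0.993 -0.116  0.005] z [-0.116 -0.993  0.   ]
dpos tool cm [ 0.37 -8.71  0.01]
twist deg [-0.07  0.   -0.29]
```

View pics/wrist7.png

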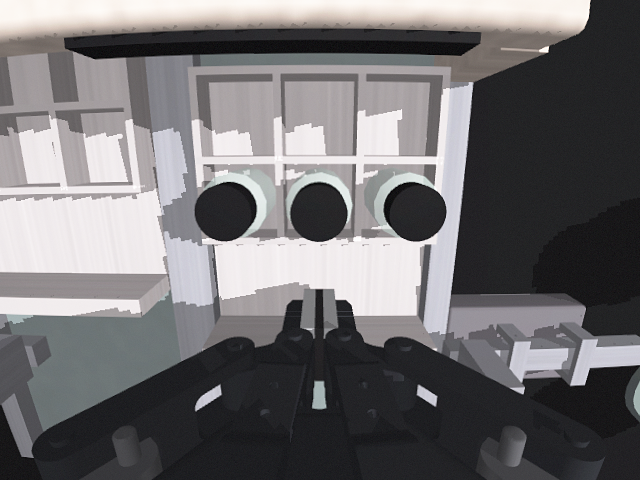

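The tray is coming out with the vials upright: rear-row pockets now show, caps sit at (225,211), (319,211) and (415,211), and the bolt is clear at (490,360). I'll carry on.

```bash
python3 -m inch '[{"fingers":-1,"delta_pos":[0,-0.5,0],"twist":[0,0,0]},{"fingers":-1,"delta_pos":[0,-0.5,0],"twist":[0,0,0]},{"fingers":-1,"delta_pos":[0,-0.5,0],"twist":[0,0,0]},{"fingers":-1,"delta_pos":[0,-0.5,0],"twist":[0,0,0]},{"fingers":-1,"delta_pos":[0.1,-0.5,0],"twist":[0,0,0]}]'
python3 -m inch '[{"fingers":-1,"delta_pos":[0,-0.5,0],"twist":[0,0,0]},{"fingers":-1,"delta_pos":[0,-0.5,0],"twist":[0,0,0]},{"fingers":-1,"delta_pos":[0,-0.5,0],"twist":[0,0,0]},{"fingers":-1,"delta_pos":[0,-0.5,0],"twist":[0,0,0]},{"fingers":-1,"delta_pos":[0,-0.5,0],"twist":[0,0,0]}]'
python3 -m inch '[{"fingers":-1,"delta_pos":[0,-0.5,0],"twist":[0,0,0]},{"fingers":-1,"delta_pos":[0,-0.5,0],"twist":[0,0,0]},{"fingers":-1,"delta_pos":[0,-0.4,0],"twist":[0,0,0]},{"fingers":-1,"delta_pos":[0,-0.3,0],"twist":[0,0,0]},{"fingers":-1,"delta_pos":[0,-0.2,0],"twist":[0,0,0]}]'
python3 - <<'E'
from h import *
plan(L2W(-.135,-.062,.023),-LY)
f=grab('wrist','wrist8')
E
```

```text
time: 8.4
tool_pos: [0.5526, -0.099, 0.0271]
tool_rot: [0.472, 0.53, 0.468, -0.526]
contact_force: [6.0, -1.0, 4.9]
gripper_width: -0.001
time: 9.02
tool_pos: [0.5278, -0.0962, 0.0271]
tool_rot: [0.472, 0.53, 0.468, -0.526]
contact_force: [5.6, -0.4, 3.0]
gripper_width: 0.001
time: 9.65
tool_pos: [0.5091, -0.094, 0.0271]
tool_rot: [0.472, 0.53, 0.468, -0.526]
contact_force: [5.7, -1.0, 3.8]
gripper_width: 0.002
t 9.65 local [-0.1153 -0.0622  0.0271] F [ 5.65 -0.96  3.84] w 0.0
axes x [ 0.008 -0.002 -1.   ] y [ 0.993 -0.116  0.009] z [-0.116 -0.993  0.001]
dpos tool cm [ 0.39 -1.98 -0.02]
twist deg [-0.07  0.04 -0.49]
```

View pics/wrist8.png

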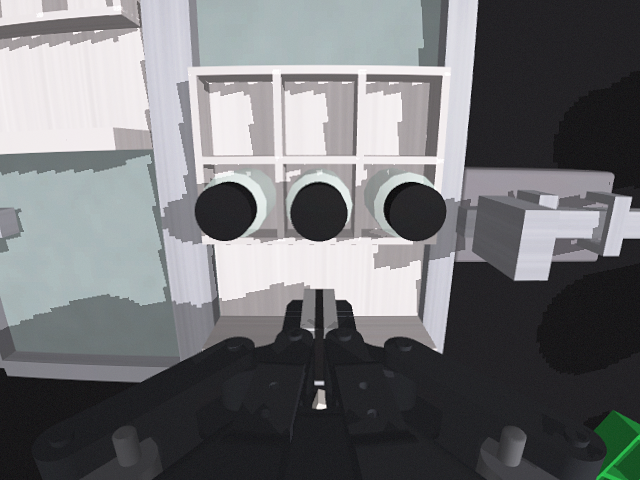

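```bash
python3 -m inch '[{"fingers":-1,"delta_pos":[0,-0.3,0],"twist":[0,0,0]},{"fingers":-1,"delta_pos":[0,-0.3,0],"twist":[0,0,0]},{"fingers":-1,"delta_pos":[0,-0.3,0],"twist":[0,0,0]},{"fingers":-1,"delta_pos":[0,-0.3,0],"twist":[0,0,0]},{"fingers":-1,"delta_pos":[0,-0.2,0],"twist":[0,0,0]}]'
python3 -m inch '[{"fingers":-1,"delta_pos":[0,-0.2,0],"twist":[0,0,0]},{"fingers":-1,"delta_pos":[0,-0.2,0],"twist":[0,0,0]}]'
python3 -m inch '[{"fingers":-1,"delta_pos":[0,-0.2,0],"twist":[0,0,0]},{"fingers":-1,"delta_pos":[0,-0.1,0],"twist":[0,0,0]}]'
python3 - <<'E'
from h import *
plan(L2W(-.135,-.062,.023),-LY)
E
```

```text
time: 10.32
tool_pos: [0.4952, -0.0924, 0.027]
tool_rot: [0.472, 0.53, 0.468, -0.526]
contact_force: [5.5, 0.1, 4.1]
gripper_width: -0.001
time: 10.58
tool_pos: [0.4913, -0.092, 0.027]
tool_rot: [0.472, 0.53, 0.468, -0.526]
contact_force: [5.1, -0.8, 4.0]
gripper_width: 0.001
time: 10.82
tool_pos: [0.4885, -0.0917, 0.027]
tool_rot: [0.473, 0.53, 0.467, -0.526]
contact_force: [7.8, -0.5, 2.9]
gripper_width: -0.005
t 10.825 local [-0.136  -0.0622  0.027 ] F [ 7.78 -0.48  2.91] w -0.0
axes x [ 0.009 -0.002 -1.   ] y [ 0.993 -0.116  0.009] z [-0.116 -0.993  0.001]
dpos tool cm [ 0.4   0.1  -0.02]
twist deg [-0.08  0.04 -0.53]
```

Force has risen to 7.8 N at about the expected place. A few more small steps will show whether this is the stop.

```bash
python3 -m inch '[{"fingers":-1,"delta_pos":[0,-0.1,0],"twist":[0,0,0]},{"fingers":-1,"delta_pos":[0,-0.1,0],"twist":[0,0,0]},{"fingers":-1,"delta_pos":[0,0,0],"twist":[0,0,0]}]'
python3 -c "
from h import *
plan(L2W(-.135,-.062,.023),-LY)
f=grab('top','top9')
cv2.imwrite('pics/c9.png',cv2.resize(f['pixels'][145:295,215:415],(800,600),interpolation=cv2.INTER_CUBIC))"
```

```text
time: 11.2
tool_pos: [0.4881, -0.0916, 0.0272]
tool_rot: [0.474, 0.531, 0.466, -0.525]
contact_force: [10.7, -0.6, -1.9]
gripper_width: -0.002
t 11.2 local [-0.1363 -0.0622  0.0272] F [10.74 -0.63 -1.88] w -0.0
axes x [ 0.014 -0.002 -1.   ] y [ 0.993 -0.117  0.014] z [-0.117 -0.993  0.001]
dpos tool cm [ 0.42  0.13 -0.02]
twist deg [-0.1   0.04 -0.79]
```

View pics/c9.png

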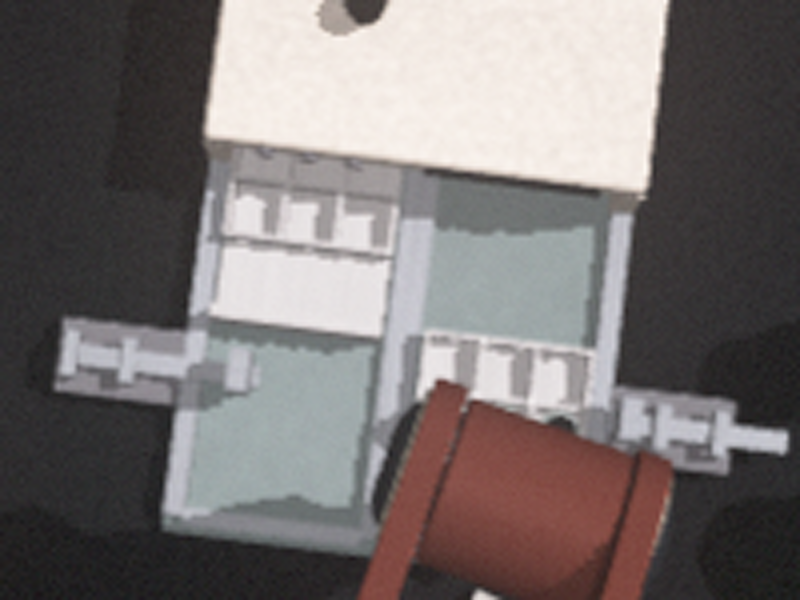

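The tool didn't advance and the force is growing, so this is the stop. I'll back off inside the trough and lift straight out.

```bash
python3 -m inch '[{"fingers":-1,"delta_pos":[0,0.4,0],"twist":[0,0,0]},{"fingers":-1,"delta_pos":[0,0.5,0],"twist":[0,0,0]},{"fingers":-1,"delta_pos":[0,0.3,0],"twist":[0,0,0]},{"fingers":-1,"delta_pos":[0,0,0],"twist":[0,0,0]}]'
python3 -c "
from h import *
plan(L2W(-.125,-.062,.2),-LY)"
```

```text
time: 11.75
tool_pos: [0.496, -0.0921, 0.0249]
tool_rot: [0.471, 0.529, 0.469, -0.528]
contact_force: [-0.0, 0.9, -0.5]
gripper_width: 0.002
t 11.75 local [-0.1284 -0.0618  0.0249] F [-0.03  0.91 -0.51] w 0.0
axes x [ 0.003 -0.    -1.   ] y [ 0.993 -0.116  0.003] z [-0.116 -0.993 -0.   ]
dpos tool cm [-17.51   0.39   0.02]
twist deg [-0.06 -0.02 -0.15]
```

```bash
python3 -m inch '[{"fingers":-1,"delta_pos":[-2,0,0],"twist":[0,0,0]},{"fingers":-1,"delta_pos":[-4,0,0],"twist":[0,0,0]},{"fingers":-1,"delta_pos":[-5,0,0],"twist":[0,0,0]},{"fingers":-1,"delta_pos":[-6,0,0],"twist":[0,0,0]},{"fingers":-1,"delta_pos":[-4,-4,0],"twist":[0,0,0]}]'
python3 -m inch '[{"fingers":-1,"delta_pos":[0,-5,0],"twist":[0,0,0]},{"fingers":-1,"delta_pos":[0,0,0],"twist":[0,0,0]},{"fingers":-1,"delta_pos":[0,0,0],"twist":[0,0,0]}]'
python3 - <<'E'
from h import *
f=grab('wrist','wrist10');g=grab('side','side10')
s,p,R=tool(); print(s['time'],p,s['contact_force'])
Q=np.array([W2L(dep(f,u,v)) for u in range(640) for v in range(480) if f['range_z'][v,u]>0])
S=Q[(abs(Q[:,2]-.044)<.003)&(Q[:,0]<-.12)&(Q[:,0]>-.17)&(Q[:,1]<-.03)&(Q[:,1]>-.1)]; print('lip',np.percentile(S,[3,50,97],axis=0).round(4))
S=Q[(abs(Q[:,2]-.065)<.003)&(Q[:,0]<-.05)&(Q[:,0]>-.1)&(Q[:,1]<-.08)&(Q[:,1]>-.17)]; print('tab',np.percentile(S,[3,50,97],axis=0).round(4))
cv2.imwrite('pics/c10.png',cv2.resize(g['pixels'][170:370,190:410],(660,600),interpolation=cv2.INTER_CUBIC))
E
```

```text
time: 12.38
tool_pos: [0.4569, -0.0879, 0.2389]
tool_rot: [0.472, 0.53, 0.468, -0.527]
contact_force: [-0.8, 0.9, 0.3]
gripper_width: -0.002
time: 12.75
tool_pos: [0.4063, -0.0817, 0.235]
tool_rot: [0.471, 0.529, 0.469, -0.527]
contact_force: [0.0, -0.1, -1.0]
gripper_width: 0.0
12.85 [ 0.40673525 -0.08181085  0.23484806] [-0.17054954 -0.26106209 -0.7574292 ]
lip [[-0.1549 -0.0975  0.0423]
 [-0.1512 -0.0649  0.0438]
 [-0.1476 -0.0323  0.0453]]
tab [[-0.0865 -0.1399  0.0629]
 [-0.0752 -0.1339  0.0646]
 [-0.064  -0.1281  0.0661]]
```

View pics/wrist10.png

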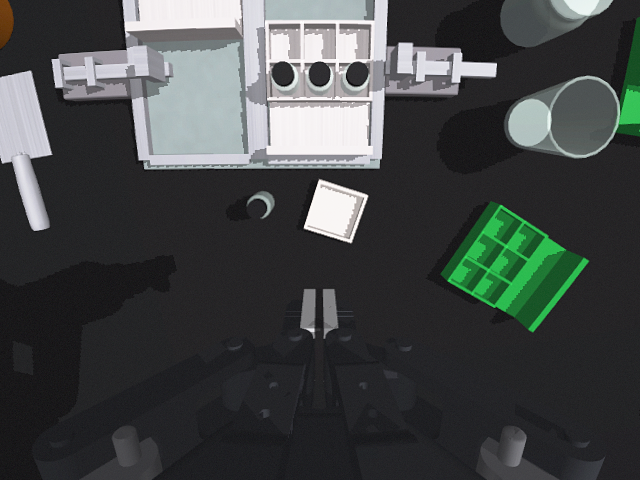

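View pics/c10.png

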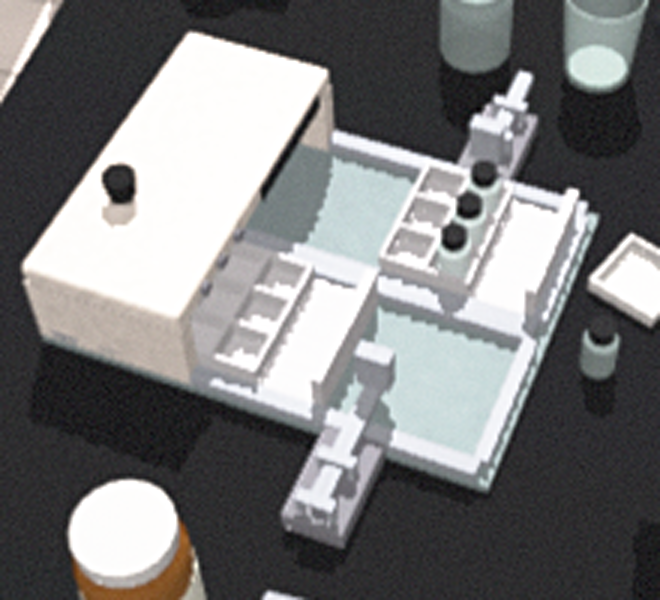

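The tray is out against the front stop with three vials upright (caps at crop (453–485, 175–237)). The bolt is drawn, the other items haven't moved, and the hand is clear. Handing in.

```bash
python3 -c "
from plant import manip
print(manip.job_done())"
```

```text
the job is handed in; nothing more can be done
None
```

I pushed the right-hand (-y) bolt outwards by its tab, then hooked the shut fingertips behind the lip of the tray with the three vials. I drew the tray out to the front stop, backed off and lifted the hand clear. The job was handed in at about 12.9 s.

**Bolt:** the tab measured about 47 mm outward of where it started, past the 40 mm needed. I stopped short of the bolt's own end stop.

**Tray:** at the end it no longer moved and the force rose to about 11 N. Afterwards the lip's front face measured 155 mm ahead of the loader's centre. The stop measured at about 154 mm in the wrist view. A rougher first pick from the top view gave 160–162 mm for the bar, and I did not re-measure it.

**Everything else:** the last pictures show all three vials standing in their pockets. The empty tray, its bolt and the bench items in view look unmoved, and the hand was touching nothing. I judged these by eye, without measuring them again.

No check failed. The wrist and top cameras differed by up to about 4 mm on some points.

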